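Pry open the utensil box and draw out the rice paddle

TASK

Pry up the lid of the white utensil box with the blade of the spreading knife, put the lid right over so that it lies open, and lay the knife back on the counter. Then take the long wooden paddle by its handle, tilt it out through the opening from under the hood, and finish still holding it in the gripper, steady, with all of it at least 5 cm higher than the top of the box. Leave the other things on the counter where they are.

Things in the scene. Friction and masses are not known exactly. Their poses are not given: they have to be found in the camera images.
- box: White plastic utensil box, fixed to the counter, 290 mm long (its y) x 140 mm wide (its x), 95 mm high, walls and floor 5 mm; origin at the centre of its underside, z up. Its +y half (y from -10 mm up) is roofed by a fixed hood 5 mm thick, underside 90 mm above the counter; its -y half is closed by the hinged lid. Front is -x.
- opening (a point): Centre of the opening under the lid, at rim height: box x = 0, y = -75, 95 mm above the counter. The opening is 130 mm long (box y -140 to -10) and 130 mm wide between the walls.
- rib (a point): Middle of the top of one of two drain ribs across the inside, at box y = +25 mm; the other is at y = -110. Each is 8 mm wide, top 42 mm above the counter.
- ledge (a point): Middle of the top of the ledge outside the box's front wall: box x = -79, y = -80, 81 mm above the counter, 18 mm deep, 125 mm long. The gap between it and the lid's lip above is 14 mm high, too low for fingers; a blade fits.
- lid (a joint): Angle of the box's lid (rad): 0 shut, growing as it swings up and over to its stop at 3.2, where it lies back beyond the box (+x), level with the box top. Plate 158 mm (box x) x 132 mm x 5 mm, about 0.1 kg, loose damped hinge along the box's y, no catch: it falls shut below about 1.57, falls open by itself above.
- lid_hinge_line (a point): Point on the lid's hinge line, at box x = +70, y = -78, 97.5 mm above the counter.
- lid_edge (a point): Middle of the lid's free front edge (mid-thickness), 158 mm from the hinge line. Shut, it is at box x = -88, y = -78 mm: the lip overhangs the front wall by 18 mm, underside 95 mm above the counter.
- knife: Flat spreading knife lying on the counter: dark wooden handle 110 x 20 mm, 16 mm thick (x -110 to 0), straight steel blade 85 x 22 mm, 3 mm thick (x 0 to +85) at the handle's mid-height. Origin on the underside of the handle where the blade begins; x points to the tip, z up. Balance point about x = -21 mm; about 0.09 kg.
- knife_tip (a point): Middle of the knife's blade tip, x = +85 mm, 8 mm above the knife's underside.
- paddle: Wooden rice paddle, 250 mm long, in the box on the two ribs. Handle bar 160 x 22 mm, 18 mm high (x -125 to +35), at the opening end; flat blade 90 x 52 x 9 mm (x +35 to +125, at the handle's mid-height) under the hood. Origin at mid-length, level with the handle's underside (42 mm up at the start); x to the blade end (box +y). Balance x = +6 mm; about 0.1 kg.
- handle_end (a point): Centre of the paddle's handle end face (x = -125, 9 mm above its underside).
- blade_end (a point): Centre of the paddle's blade end (x = +125, 9 mm above its underside).
- jug: Empty clear jug with grey latched lid, 114 mm across, 182 mm high, handle 100 mm out; bystander. Origin under its centre.
- cup: White ceramic teacup, 72 mm across, 60 mm high; bystander. Origin under its centre.
- jar: Closed amber glass spice jar, 60 mm across, 90 mm high; bystander. Origin under its centre.
- strainer: Stainless strainer bowl, 120 mm across, 45 mm high, flat handle reaching 167 mm from its centre; bystander. Origin under its bowl's centre.
- stopper: Red silicone stopper, 48 mm across, 30 mm high; bystander. Origin under its centre.
- saucer: White saucer, 120 mm across, 16 mm high; bystander. Origin under its centre.
Things that resemble listed ones, but are neither listed nor needed, are in the scene too. Of the things that look like the knife, take the one that is farthest to the robot's left at the start.

How it is judged:
By the outcome, as a careful person would: the job done as asked, in the order asked, and still so for the second after the job is handed in, while the arm keeps its last pose, push and grip.
It also fails if it takes over 64 s, if anything falls off the work surface, if the arm or the gripper's body presses on something with over 40 N, if the wrist force passes 120 N, or if a joint passes its speed limit or range.

ROBOT

A 7-joint arm with a two-finger parallel gripper is mounted at the origin on the work surface. World frame = base frame: x ahead of the robot, y to its left, z up, the work surface at z = 0. Lengths are in m, angles in rad, forces in N, time in s.
With the tool pointing down it reaches from about 0.4 to 0.85 m from the base axis. Payload 4.5 kg.
Tool frame: the origin (TCP) lies midway between the tips of the shut fingers; the grasp point (between the pads) lies 19 mm behind it; z points along the fingers, y is the direction in which the jaws open and shut (so a half turn about z gives the same grasp; the last joint's range is limited). The gripper opens to 88 mm and grips with 3 to 60 N. Pads are 18 mm wide; open, the fingers measure 123 mm over their backs; the gripper's body (75 mm by 187 mm) begins 45 mm behind the grasp point.
Start: joints at [1.293, 0.689, -0.195, 1.565, 0.157, 0.902, -0.215], TCP at [0.192, -0.595, 0.239] pointing down, gripper open.
Joint ranges: [-3.01, 3.01], [-0.46, 2.08], [-1.47, 1.51], [0.13, 2.56], [-1, 4.14], [0.04, 2.09], [-2.66, 2.66]. Speed limits (rad/s): [2.57, 2.57, 3.14, 3.14, 3.14, 3.14, 3.14].

INTERFACE

Orientations are given as a unit quaternion [x, y, z, w].
In Python, from plant import r gives the robot as it stands. The module is installed in compiled form; this text tells all that it offers.
- The arm moves only by the tool carry_out, never from a script. Its argument "commands" is a list of rows, each a list of 6 numbers: the shift along the tool's x, y, z in m, then the turn, a rotation vector about the tool's x, y, z in degrees. In form: [[dx, dy, dz, wx, wy, wz], ...]. A call has 1 to 12 rows; each row is the pose to reach, as a shift and turn from the pose commanded when the call began, along the tool's axes at that moment; what a row does not reach only later rows make up. A row lasts 1/10 s, in which the tool goes at most 50 mm and 8.59 degrees, less where a joint would pass 70% of its speed; a pose out of reach is approached as far as the arm can. A call with a gripper value outside its range is refused whole. "fingers" is the closure in counts, from 0 (fully open) to 255 (shut), set as the call begins (left out, the last holds). The fingers move at their own pace and stop on an object; "grip_force" is the grip in N (left out, the last holds). Time passes only in rows, so rows that repeat a pose let the fingers close. It gives the time, the measured TCP pose, the force and the opening at its end, in the units of the state.
- r.get_state(): the state, without advancing time (a new reading comes with each control period).
- r.snapshot(name): name is "scene" or "top" or "wrist"; returns a dict with "img" (400x640x3 uint8, blue, green, red), "intrinsics" (3x3 intrinsics, pixels), "extrinsics" (4x4, takes a point from camera to world coordinates); the wrist camera has in their place "tool_from_camera" (4x4, takes a point from camera to tool coordinates, whose origin is the TCP and whose axes are the flange's). Camera axes: x right, y down, z forward; pixel columns grow to the right and rows downward; lengths in m; the calibration is good to about 2 mm. A picture is of the moment at which its call begins: read the wrist's pose just before it. There is no depth.
- r.finish_job(): hands the job in, once; it reports no verdict.
Trained networks look in a picture, given as the dict that the camera call returned (one of the last four; its "shot" number tells which), for a name from the list of things; names that differ only in an ending like _2 or _b are one class to them, and where a whole thing is asked for, a point or a joint stands for the part that bears it (a point fixed in the world has none). Each returns a list of dicts, best first, with "p" (0 to 1); they miss things now and then, are a little off and sometimes report something else, mostly with a low value. They report only what shows in the picture. A call takes as long as a camera call. They do not tell look-alikes from the thing itself.
- r.spot_in(picture, label): "xyz" ([x, y, z] in m, in world coordinates, good to about 4 mm: the middle of the surface that is visible of it).
- r.spot_point(picture, label): "xyz" ([x, y, z] in m, in world coordinates, good to about 4 mm: a listed point, or the origin of a listed thing).
The state is a dict: "clock": time; "q": joint angles; "qd": joint speeds; "joint_torque": joint torques, N m; "tool_pos": TCP position; "eef_rot": TCP orientation; "contact_force": force on the tool from outside, world axes, zero at the start; "moment": the same for the moment, N m; "opening": opening from 0.0 (shut) to 1.0 (fully open).
Only numpy, scipy, OpenCV 4.12 (cv2) and the standard library are available. Lean on these libraries where they do the work, as an engineer would, in place of code of your own. Each camera call takes 0.05 s, during which the arm holds its last target.

## Working session

There is one attempt and no reset: what is moved stays moved. The work goes in short steps, Python scripts to look and compute and a tool call to move; the robot and the scene stay as the last step left them, time stands still between calls to the robot, and variables do not carry over. Pictures are saved under pics/ and viewed, and the job is handed in when it is done.

Besides the shell and the picture viewer there is one more tool, called after "Emit:" by a JSON object that holds its "method" and its "body". carry_out: Moves the arm, as the interface text tells. Its arguments: {"type":"object","properties":{"commands":{"type":"array","items":{"type":"array","items":{"type":"number"}}},"fingers":{"type":"number"},"grip_force":{"type":"number"}},"required":["commands"]}

```bash
mkdir -p pics; python3 - <<'E'
from plant import r
import cv2
s=r.get_state(); print(s)
for n in ["scene","top"]:
    p=r.snapshot(n); cv2.imwrite(f"pics/{n}0.png",p["img"])
    print(n,p["intrinsics"].tolist(),p["extrinsics"].tolist())
    for l in ["box","knife","knife_tip","ledge","lid_edge","lid_hinge_line","opening","paddle","jug","cup","jar","strainer","stopper","saucer","handle_end"]:
        for d in r.spot_point(p,l)[:4]: print(l,[round(float(v),3) for v in d["xyz"]],round(d["p"],2))
E
```

```text
{'clock': 0.0, 'q': array([ 1.29280825,  0.68998711, -0.19448594,  1.56633967,  0.15734307,
        0.90251399, -0.21509432]), 'qd': array([-9.56081432e-04, -1.72297326e-03,  5.28572839e-04, -1.53741123e-04,
       -8.28269555e-05, -9.08171511e-04,  1.02143133e-04]), 'joint_torque': array([ 1.30029157e-04, -5.27564907e+01, -1.26723614e+00, -1.53429902e+01,
       -5.27932984e-02,  6.50344271e-03,  1.67278654e-04]), 'tool_pos': array([ 0.19145744, -0.59428607,  0.23790855]), 'eef_rot': array([ 9.87865343e-01,  1.55310026e-01, -2.35771000e-04, -8.96560127e-04]), 'contact_force': array([ 0.08876456, -0.32883698, -0.24358639]), 'moment': array([-0.01351118, -0.01876308,  0.02150376]), 'opening': 1.0024190024676558}
scene [[393.48429965476174, 0.0, 314.8733487191532], [0.0, 393.48429965476174, 195.14643309111773], [0.0, 0.0, 1.0]] [[0.6833897573366353, 0.47995989077833956, -0.5501063013740337, 1.1798897720962453], [0.7297992140020588, -0.46901991986259656, 0.497406696792535, -0.6046697766475837], [-0.019275549521398854, -0.7413897881790174, -0.670797760263494, 0.883335273231398], [0.0, 0.
[... 1209 characters left out ...]
ife [0.323, -0.497, 0.004] 0.78
knife [0.452, -0.335, 0.001] 0.71
knife_tip [0.287, -0.419, 0.006] 0.66
knife_tip [0.526, -0.31, 0.006] 0.57
knife_tip [0.55, -0.031, 0.079] 0.4
knife_tip [0.543, -0.035, 0.097] 0.33
ledge [0.552, -0.035, 0.08] 0.96
ledge [0.452, -0.339, 0.002] 0.54
lid_edge [0.541, -0.034, 0.093] 0.59
lid_hinge_line [0.697, -0.061, 0.098] 0.61
opening [0.628, -0.046, 0.097] 0.97
paddle [0.529, -0.311, 0.004] 0.62
jug [0.664, 0.409, 0.0] 0.95
cup [0.492, 0.391, 0.001] 0.71
jar [0.356, 0.275, -0.004] 0.62
strainer [0.668, -0.409, -0.001] 0.7
strainer [0.495, 0.391, 0.0] 0.67
stopper [0.682, -0.279, 0.0] 0.48
saucer [0.496, 0.388, -0.0] 0.27
handle_end [0.493, 0.39, -0.001] 0.35
```

View pics/scene0.png

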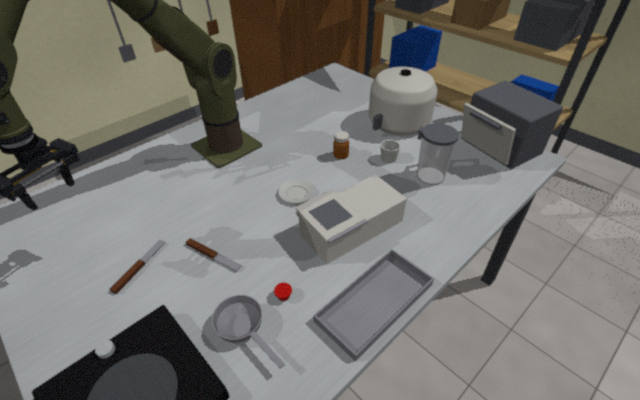

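View pics/top0.png

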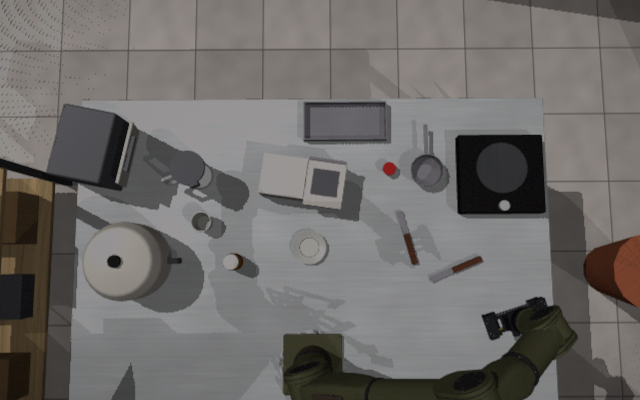

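```bash
cat > h.py <<'E'
from plant import r
import cv2, numpy as np
from scipy.spatial.transform import Rotation as R
np.set_printoptions(precision=4,suppress=True)
def down(yaw): # tool down, tool x at yaw deg in the plane
    a=np.radians(yaw); x=[np.cos(a),np.sin(a),0]; z=[0,0,-1]; y=np.cross(z,x)
    return R.from_matrix(np.array([x,y,z]).T)
def rel(p,Rt,s=None):
    s=s or r.get_state(); R0=R.from_quat(s["eef_rot"])
    d=R0.inv().apply(np.array(p)-s["tool_pos"]); w=(R0.inv()*Rt).as_rotvec(degrees=True)
    return np.r_[np.round(d,4),np.round(w,2)].tolist()
def st():
    s=r.get_state(); Rm=R.from_quat(s["eef_rot"]).as_matrix()
    print("t %.2f"%s["clock"],"tcp",s["tool_pos"],"x",Rm[:,0],"z",Rm[:,2],"F",s["contact_force"],"op %.3f"%s["opening"],"q",s["q"]); return s
def proj(p,P,s=None):
    if "extrinsics" in p: T=p["extrinsics"]
    else:
        W=np.eye(4); W[:3,:3]=R.from_quat(s["eef_rot"]).as_matrix(); W[:3,3]=s["tool_pos"]; T=W@p["tool_from_camera"]
    c=(np.linalg.inv(T)@np.c_[np.atleast_2d(P),np.ones(len(np.atleast_2d(P)))].T)[:3]
    u=p["intrinsics"]@c; return (u[:2]/u[2]).T
def back(p,uv,z,s=None):
    if "extrinsics" in p: T=p["extrinsics"]
    else:
        W=np.eye(4); W[:3,:3]=R.from_quat(s["eef_rot"]).as_matrix(); W[:3,3]=s["tool_pos"]; T=W@p["tool_from_camera"]
    d=T[:3,:3]@np.linalg.solve(p["intrinsics"],[uv[0],uv[1],1]); return T[:3,3]+d*(z-T[2,3])/d[2]
E
python3 - <<'E'
from h import *
a=cv2.imread("pics/scene0.png")[220:310,90:260]; b=cv2.imread("pics/top0.png")[200:290,380:500]
c=np.hstack([cv2.resize(a,(400,212)) ,cv2.resize(b,(283,212))]); cv2.imwrite("pics/crop.png",c)
s=st(); print(rel([0.399,-0.354,0.15],down(18.6)))
E
```

```text
t 1.60 tcp [ 0.1917 -0.5949  0.2388] x [ 0.9518  0.3068 -0.    ] z [ 0.     -0.0001 -1.    ] F [ 0.3734  0.2723 -0.0022] op 1.005 q [ 1.2928  0.6891 -0.1946  1.5653  0.1573  0.9025 -0.2151]
[0.2712, -0.1657, 0.0887, 0.0, 0.0, -0.73]
```

View pics/crop.png

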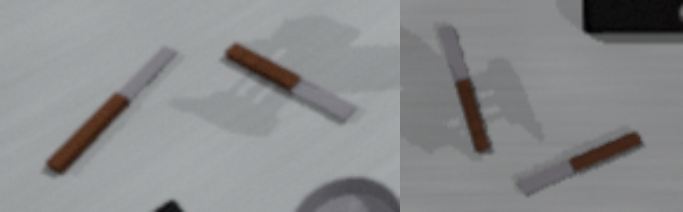

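Candidates: A at top px (408,238) (y≈-0.336) and B at top px (457,268) (y≈-0.495). The robot looks up the top image, so left is towards smaller columns. A is therefore farthest left, and its 110/85 handle-to-blade ratio fits the description. I take A.

Emit:
{"method": "carry_out", "body": {"commands": [[0.05,-0.03,0.016,0,0,0],[0.1,-0.06,0.032,0,0,0],[0.15,-0.09,0.05,0,0,-0.7],[0.2,-0.12,0.065,0,0,-0.7],[0.24,-0.145,0.065,0,0,-0.7],[0.265,-0.16,0.065,0,0,-0.7],[0.271,-0.166,0.065,0,0,-0.7],[0.271,-0.166,0.065,0,0,-0.7],[0.271,-0.166,0.065,0,0,-0.7]], "fingers": 60}}

```text
clock: 2.5
tool_pos: [0.3989, -0.3539, 0.1738]
eef_rot: [0.987, 0.162, -0.0, 0.0]
contact_force: [0.0, -0.4, -0.0]
opening: 0.766
```

```bash
python3 - <<'E'
from h import *
s=st(); p=r.snapshot("wrist"); cv2.imwrite("pics/w1.png",p["img"]); 
W=np.eye(4);print(p["tool_from_camera"],p["intrinsics"])
for l in ["knife","knife_tip"]:
    for d in r.spot_point(p,l)[:3]: print(l,np.round(d["xyz"],4),round(d["p"],2),proj(p,d["xyz"],s))
for d in r.spot_in(p,"knife")[:2]: print(l,np.round(d["xyz"],4),round(d["p"],2),proj(p,d["xyz"],s))
E
```

```text
t 2.50 tcp [ 0.3989 -0.3539  0.1738] x [ 0.9476  0.3194 -0.0004] z [-0.0002 -0.0007 -1.    ] F [ 0.0317 -0.4267 -0.0396] op 0.766 q [ 0.7168  0.663  -0.1273  1.9101  0.1449  0.577  -0.7511]
[[-0.0001 -0.9587 -0.2844  0.0728]
 [ 1.      0.     -0.0004  0.0002]
 [ 0.0004 -0.2844  0.9587 -0.1457]
 [ 0.      0.      0.      1.    ]] [[351.874    0.     321.8046]
 [  0.     351.874  205.8016]
 [  0.       0.       1.    ]]
knife [ 0.4499 -0.3323  0.0007] 0.85 [[316.9502 122.0713]]
knife_tip [ 0.284  -0.4171  0.0084] 0.95 [[344.6601 309.6164]]
knife_tip [ 0.5328 -0.3082  0.0105] 0.68 [[320.9762  10.1773]]
knife_tip [ 0.3082 -0.4475  0.0112] 0.79 [[381.8915 299.5596]]
knife_tip [ 0.4499 -0.3319  0.0095] 0.63 [[316.3744 122.499 ]]
```

View pics/w1.png

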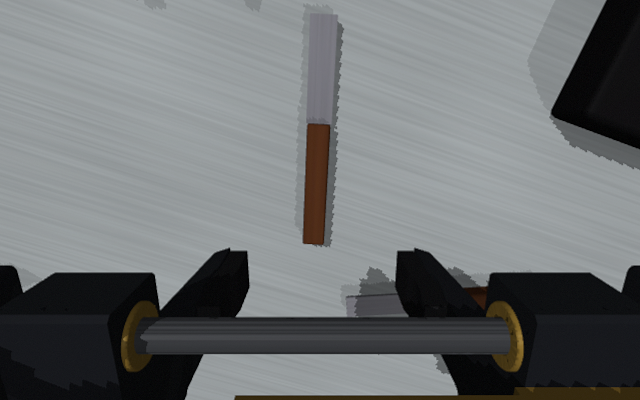

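The picture shows the knife's handle end at about (313,244), where the blade begins at (318,124) and the tip at (323,14).

```bash
python3 - <<'E'
from h import *
s=r.get_state(); p=r.snapshot("wrist")
e=back(p,(313.5,243),.016,s); o=back(p,(318,124),.016,s); t=back(p,(323,14),.0095,s)
print(e,o,t,np.linalg.norm(o-e),np.linalg.norm(t[:2]-o[:2])); 
d=t[:2]-e[:2]; yaw=np.degrees(np.arctan2(d[1],d[0])); print(yaw)
u=d/np.linalg.norm(d); g=e[:2]+u*0.060; print(g, rel([*g,0.004],down(yaw),s))
E
```

```text
[ 0.3444 -0.3651  0.016 ] [ 0.4482 -0.3354  0.016 ] [ 0.5297 -0.3127  0.0095] 0.10796413946372098 0.08459249398320631
15.799753942557542
[ 0.4022 -0.3488] [0.0066, -0.005, 0.1698, 0.05, 0.04, 2.58]
```

Emit:
{"method": "carry_out", "body": {"commands": [[0.006,-0.005,0.04,0,0,2.6],[0.0066,-0.005,0.08,0,0,2.6],[0.0066,-0.005,0.12,0,0,2.6],[0.0066,-0.005,0.15,0,0,2.6],[0.0066,-0.005,0.165,0,0,2.6],[0.0066,-0.005,0.17,0,0,2.6],[0.0066,-0.005,0.17,0,0,2.6],[0.0066,-0.005,0.17,0,0,2.6]]}}

```text
clock: 3.55
tool_pos: [0.4041, -0.3477, 0.005]
eef_rot: [0.99, 0.139, 0.001, 0.001]
contact_force: [0.7, -0.5, -1.1]
opening: 0.764
```

Emit:
{"method": "carry_out", "body": {"commands": [[0,0,0,0,0,0],[0,0,0,0,0,0],[0,0,0,0,0,0],[0,0,0,0,0,0],[0,0,0,0,0,0],[0,0,0,0,0,0],[0,0,0,0,0,0],[0,0,0,0,0,0]], "fingers": 255, "grip_force": 50}}

```text
clock: 4.35
tool_pos: [0.4034, -0.3469, 0.0037]
eef_rot: [0.99, 0.139, -0.0, 0.0]
contact_force: [-0.0, -0.3, 0.6]
opening: 0.22
```

Emit:
{"method": "carry_out", "body": {"commands": [[0,0,-0.03,0,0,0],[0,0,-0.07,0,0,0],[0,0,-0.12,0,0,0],[0,0,-0.16,0,0,0],[0,0,-0.16,0,0,0],[0,0,-0.16,0,0,0],[0,0,-0.16,0,0,0]]}}

```text
clock: 5.05
tool_pos: [0.4024, -0.3462, 0.1624]
eef_rot: [0.99, 0.139, -0.001, -0.001]
contact_force: [-0.8, 0.4, -1.9]
opening: 0.224
```

```bash
python3 - <<'E'
from h import *
s=st(); p=r.snapshot("wrist"); cv2.imwrite("pics/w2.png",p["img"]); 
W=R.from_quat(s["eef_rot"])
for l in ["knife","knife_tip"]:
    for d in r.spot_point(p,l)[:2]: print(l,W.inv().apply(d["xyz"]-s["tool_pos"]),round(d["p"],2),proj(p,d["xyz"],s))
E
```

```text
t 5.05 tcp [ 0.4024 -0.3462  0.1624] x [ 0.9614  0.2752 -0.0019] z [-0.0024  0.0016 -1.    ] F [-0.7918  0.3821 -1.924 ] op 0.224 q [ 0.6937  0.6797 -0.1148  1.9235  0.1386  0.5488 -0.8064]
knife [ 0.0486 -0.0011  0.0021] 0.62 [[318.8674 161.0499]]
```

View pics/w2.png

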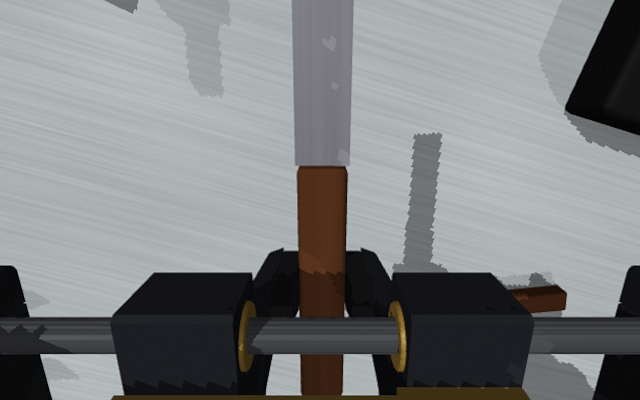

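```bash
python3 - <<'E'
from h import *
from scipy.optimize import least_squares
M=np.array([[.64,.028],[.636,.028],[.549,-.04],[.552,-.035],[.625,-.046],[.628,-.046],[.698,-.058],[.697,-.061],[.538,-.034],[.541,-.034]])
B=np.array([[0,0]]*2+[[-.079,-.08]]*2+[[0,-.075]]*2+[[.07,-.078]]*2+[[-.088,-.078]]*2)
def f(v): c,s=np.cos(v[2]),np.sin(v[2]); return ((B@np.array([[c,s],[-s,c]])+v[:2])-M).ravel()
o=least_squares(f,[.638,.028,-.15]); print(o.x,np.degrees(o.x[2]),o.fun*1000)
x,y,a=o.x
def bw(p): return np.array([x+p[0]*np.cos(a)-p[1]*np.sin(a), y+p[0]*np.sin(a)+p[1]*np.cos(a),p[2]])
yaw=np.degrees(a)
# overlay
top=cv2.imread("pics/top0.png"); 
import json
T=np.array([[-0.006074072876203463, -0.994130600323534, 0.10801599482976905, 0.37146136860676865], [-0.9999814866660193, 0.006077772954082098, -0.00029495955152001983, -0.04201290458491267], [-0.0003632683759608867, -0.10801578669939292, -0.9941491124875576, 1.8575758706384207], [0,0,0,1]])
K=np.array([[518.5216,0,322.768],[0,518.5216,200.0609],[0,0,1]])
P=[bw(q) for q in [(-.07,-.01,.095),(-.07,.145,.095),(.07,.145,.095),(.07,-.01,.095),(.07,-.144,.1),(-.088,-.144,.1),(-.088,-.012,.1)]]
uv=proj({"extrinsics":T,"intrinsics":K},np.array(P)); print(uv)
c=top[130:230,230:380]; c=cv2.resize(c,None,fx=5,fy=5,interpolation=cv2.INTER_CUBIC)
for q in uv: cv2.circle(c,(int((q[0]-230+.5)*5),int((q[1]-130+.5)*5)),4,(0,0,255),1)
cv2.imwrite("pics/topbox.png",c)
# staging: tip at box x -0.125,y -0.08, blade mid z .16
tx=0.133
tcp=bw((-.150-tx,-.080,0.16-.0043)); print(tcp, rel(tcp,down(yaw)))
E
```

```text
[ 0.6393  0.0286 -0.1575] -9.02553877628358 [-0.6826  0.5865  3.3174  0.5865 -0.2544  1.9701 -3.2544 -3.0299  2.5518
  0.5151 -0.4482  0.5151 -1.7855 -1.429  -0.7855  1.571   2.1707 -0.6428
 -0.8293 -0.6428]
[[301.6416 198.5479]
 [256.9394 191.7647]
 [263.6036 152.0013]
 [307.9419 158.6704]
 [346.4417 164.195 ]
 [339.6625 209.4851]
 [301.3414 203.6637]]
[ 0.3473 -0.006   0.1557] [0.0404, -0.3423, 0.0073, -0.12, 0.14, 25.0]
```

View pics/topbox.png

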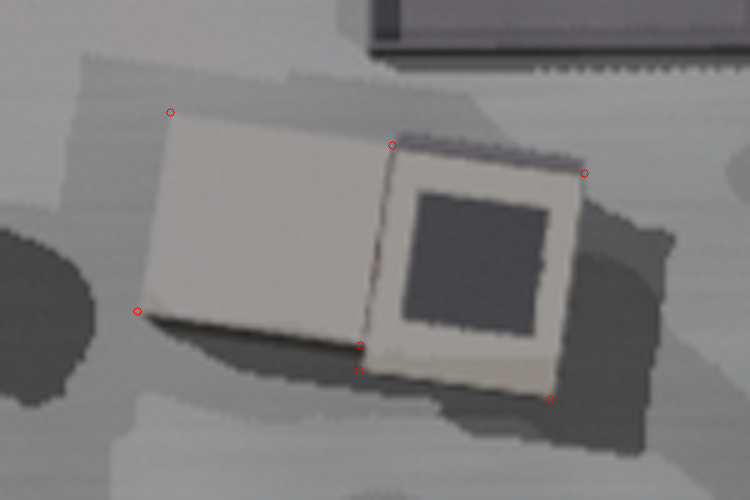

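```bash
cat >> h.py <<'E'
BX,BY,BA=0.6393,0.0286,-0.1575
def bw(p): return np.array([BX+p[0]*np.cos(BA)-p[1]*np.sin(BA), BY+p[0]*np.sin(BA)+p[1]*np.cos(BA),p[2]])
TX,TZ=0.1335,-0.0043   # knife tip in tool frame
def tcp_for_tip(bp,yaw): # bp: blade tip mid in box frame
    w=bw(bp); a=np.radians(yaw); return w-np.array([np.cos(a)*TX,np.sin(a)*TX,-TZ*-1*-1]) if False else np.array([w[0]-np.cos(a)*TX,w[1]-np.sin(a)*TX,w[2]+TZ])
E
python3 - <<'E'
from h import *
yaw=16.
u=np.array([np.cos(np.radians(yaw)-BA),np.sin(np.radians(yaw)-BA)])
e=np.array([-.079,-.080])
for d,z in [(.036,.14),(.036,.088),(0,.088)]:
    t=e-d*u; q=tcp_for_tip((t[0],t[1],z),yaw); print(t,q,np.hypot(*q[:2]),rel(q,down(yaw)))
E
```

```text
[-0.1116 -0.0952] [ 0.3858 -0.0847  0.1357] 0.39499276283934376 [0.0558, -0.256, 0.027, -0.14, 0.11, -0.02]
[-0.1116 -0.0952] [ 0.3858 -0.0847  0.0837] 0.39499276283934376 [0.0559, -0.2559, 0.079, -0.14, 0.11, -0.02]
[-0.079 -0.08 ] [ 0.4204 -0.0748  0.0837] 0.4270068188354713 [0.0919, -0.2559, 0.079, -0.14, 0.11, -0.02]
```

Emit:
{"method": "carry_out", "body": {"commands": [[0.01,-0.04,0,0,0,0],[0.02,-0.085,0,0,0,0],[0.03,-0.13,0,0,0,0],[0.04,-0.175,0,0,0,0],[0.05,-0.22,0,0,0,0],[0.056,-0.245,0.01,0,0,0],[0.056,-0.256,0.025,0,0,0],[0.056,-0.256,0.045,0,0,0],[0.056,-0.256,0.065,0,0,0],[0.056,-0.256,0.075,0,0,0],[0.056,-0.256,0.079,0,0,0],[0.056,-0.256,0.079,0,0,0]]}}

```text
clock: 6.4
tool_pos: [0.3888, -0.0857, 0.0859]
eef_rot: [0.99, 0.139, -0.003, -0.001]
contact_force: [0.4, 0.2, -0.7]
opening: 0.22
```

```bash
python3 - <<'E'
from h import *
s=st(); p=r.snapshot("wrist"); q=r.snapshot("scene"); cv2.imwrite("pics/w3.png",p["img"]); c=q["img"][180:270,240:400]; cv2.imwrite("pics/s3.png",cv2.resize(c,None,fx=5,fy=5,interpolation=cv2.INTER_CUBIC))
for n,pp in [("w",p),("s",q)]:
  for l in ["knife_tip","ledge","lid_edge"]:
    for d in r.spot_point(pp,l)[:2]: print(n,l,d["xyz"],round(d["p"],2),proj(pp,d["xyz"],s))
W=R.from_quat(s["eef_rot"]); t=s["tool_pos"]+W.apply([TX,0,TZ]); print("tip exp",t,proj(p,t,s),proj(q,t,s))
for b in [(-.079,-.08,.081),(-.088,-.078,.095),(-.088,-.012,.1),(-.088,-.144,.1)]: print(b,bw(b),proj(p,bw(b),s),proj(q,bw(b),s))
E
```

```text
t 6.40 tcp [ 0.3888 -0.0857  0.0859] x [ 0.9614  0.2751 -0.0057] z [-0.0062  0.0012 -1.    ] F [ 0.4479  0.1991 -0.6858] op 0.220 q [ 0.1176  0.7557 -0.0262  2.3531  0.4169  0.0429 -1.6102]
s knife_tip [0.5141, -0.0477, 0.088] 0.75 [[303.7766 198.1126]]
s knife_tip [0.2919, -0.4186, 0.0043] 0.62 [[162.2433 241.6098]]
s ledge [0.5491, -0.0389, 0.0842] 0.58 [[313.9363 203.3777]]
s lid_edge [0.5375, -0.0362, 0.1001] 0.7 [[311.8121 197.0901]]
tip exp [ 0.5172 -0.049   0.0894] [[321.3503 -86.9684]] [[304.145  198.4731]]
(-0.079, -0.08, 0.081) [ 0.5487 -0.038   0.081 ] [[ 315.8473 -194.4528]] [[314.0909 203.9586]]
(-0.088, -0.078, 0.095) [ 0.5402 -0.0346  0.095 ] [[ 296.3203 -200.3272]] [[312.8525 198.5455]]
(-0.088, -0.012, 0.1) [0.5505 0.0306 0.1   ] [[  65.8041 -351.8026]] [[330.965  188.7676]]
(-0.088, -0.144, 0.1) [ 0.5298 -0.0998  0.1   ] [[490.9499 -97.3061]] [[293.8076 206.2322]]
```

View pics/w3.png

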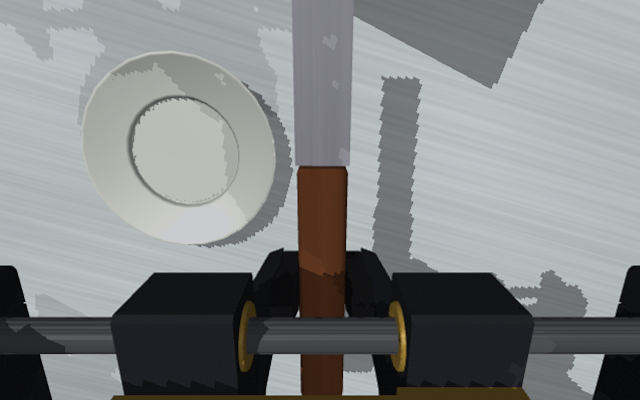

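View pics/s3.png

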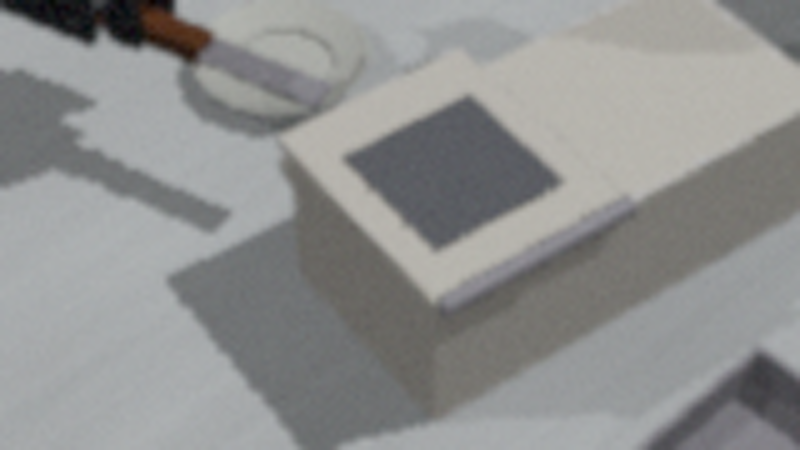

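```bash
python3 - <<'E'
from h import *
s=r.get_state()
for e in [(-.095,-.088),(-.079,-.080)]:
    q=tcp_for_tip((*e,.088),16.); print(q,rel(q,down(16.),s))
E
```

```text
[ 0.4033 -0.0802  0.0837] [0.0153, -0.0015, 0.0034, -0.11, 0.21, -0.04]
[ 0.4204 -0.0748  0.0837] [0.0332, -0.002, 0.0033, -0.11, 0.21, -0.04]
```

Emit:
{"method": "carry_out", "body": {"commands": [[0.003,-0.001,0.001,0,0,0],[0.006,-0.001,0.002,0,0.2,0],[0.009,-0.002,0.003,0,0.2,0],[0.011,-0.002,0.003,0,0.2,0],[0.011,-0.002,0.003,0,0.2,0]]}}

```text
clock: 7.3
tool_pos: [0.3996, -0.0807, 0.0841]
eef_rot: [0.99, 0.139, 0.0, -0.001]
contact_force: [-0.1, 0.8, -0.8]
opening: 0.223
```

```bash
python3 - <<'E'
from h import *
s=st(); q=r.snapshot("scene"); c=q["img"][180:270,240:400]; cv2.imwrite("pics/s4.png",cv2.resize(c,None,fx=5,fy=5,interpolation=cv2.INTER_CUBIC))
W=R.from_quat(s["eef_rot"]); t=s["tool_pos"]+W.apply([TX,0,TZ]); print("tip exp",t,proj(q,t,s))
q=tcp_for_tip((-.079,-.08,.088),16.); print(q,rel(q,down(16.),s))
E
```

```text
t 7.30 tcp [ 0.3996 -0.0807  0.0841] x [0.9613 0.2754 0.0004] z [-0.0002  0.002  -1.    ] F [-0.07    0.7632 -0.7931] op 0.223 q [ 0.1097  0.7605 -0.0354  2.3316  0.4217  0.0549 -1.6289]
tip exp [ 0.5279 -0.044   0.0884] [[307.8008 199.6591]]
[ 0.4204 -0.0748  0.0837] [0.0217, 0.0, 0.0004, -0.11, -0.02, -0.01]
```

View pics/s4.png

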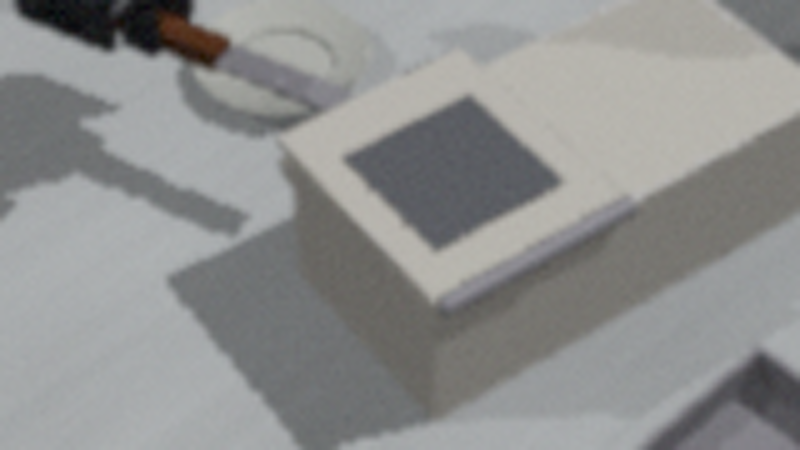

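Emit:
{"method": "carry_out", "body": {"commands": [[0.004,0,0,0,0,0],[0.008,0,0,0,0,0],[0.012,0,0,0,0,0],[0.016,0,0,0,0,0],[0.02,0,0,0,0,0],[0.022,0,0,0,0,0],[0.022,0,0,0,0,0]]}}

```text
clock: 8.05
tool_pos: [0.4206, -0.0748, 0.0841]
eef_rot: [0.99, 0.139, 0.0, -0.001]
contact_force: [0.7, -0.0, -1.1]
opening: 0.219
```

```bash
python3 - <<'E'
from h import *
s=st(); q=r.snapshot("scene"); c=q["img"][180:270,240:400]; cv2.imwrite("pics/s5.png",cv2.resize(c,None,fx=5,fy=5,interpolation=cv2.INTER_CUBIC))
W=R.from_quat(s["eef_rot"]); t=s["tool_pos"]+W.apply([TX,0,TZ]); print("tip exp",t)
E
```

```text
t 8.05 tcp [ 0.4206 -0.0748  0.0841] x [0.9614 0.2753 0.0003] z [-0.0003  0.002  -1.    ] F [ 0.7273 -0.0016 -1.0725] op 0.219 q [ 0.1122  0.7634 -0.0689  2.2738  0.4081  0.1154 -1.6353]
tip exp [ 0.549  -0.038   0.0885]
```

View pics/s5.png

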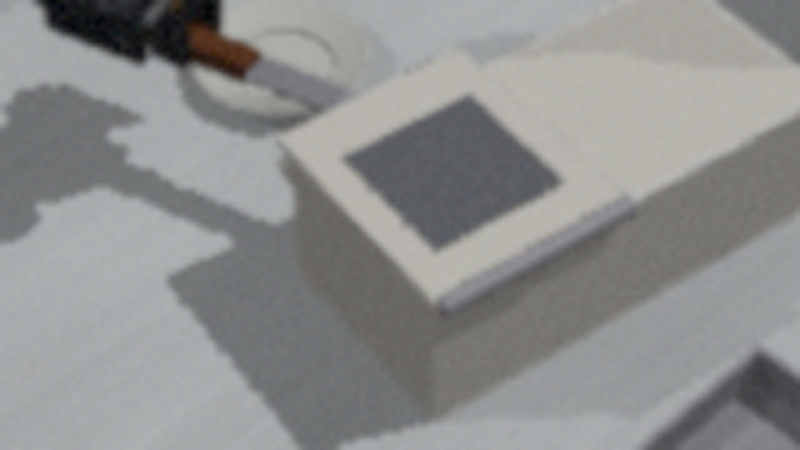

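```bash
python3 - <<'E'
from h import *
s=r.get_state(); t0=np.array([-.079,.0885])
rows=[]
for k,th in enumerate([4,8,13,18,24,30,37,44,51,58,65,72,79,86,92,97,101]):
    a=np.radians(th); S=.145-.022*th/100
    n=np.array([-np.sin(a),-np.cos(a)])
    c=np.array([.07,.0975])+S*np.array([-np.cos(a),np.sin(a)])+n*.0042
    tip=c-np.array([.0045,0])
    dx,dz=tip-t0
    # tool displacement
    w=bw((-.079+dx,-.08,0.0885+dz))-bw((-.079,-.08,.0885)); d=R.from_quat(s["eef_rot"]).inv().apply(w)
    print(th,tip*1000,np.round(d,3).tolist())
E
```

```text
4 [-78.5619 103.3635] [0.0, 0.0, -0.015]
8 [-76.9305 113.276 ] [0.002, 0.001, -0.025]
13 [-73.9418 125.3822] [0.005, 0.002, -0.037]
18 [-69.9349 137.0893] [0.008, 0.004, -0.049]
24 [-63.8489 150.4924] [0.014, 0.006, -0.062]
30 [-56.4579 163.0627] [0.02, 0.009, -0.075]
37 [-46.3289 176.5101] [0.03, 0.014, -0.088]
44 [-34.7586 188.4799] [0.04, 0.018, -0.1]
51 [-21.9545 198.8234] [0.052, 0.024, -0.11]
58 [ -8.1383 207.4202] [0.064, 0.03, -0.119]
65 [  6.4573 214.1794] [0.077, 0.036, -0.126]
72 [ 21.5929 219.0406] [0.091, 0.042, -0.131]
79 [ 37.0261 221.9739] [0.105, 0.049, -0.134]
86 [ 52.5153 222.9799] [0.119, 0.055, -0.135]
92 [ 65.6566 222.3306] [0.131, 0.061, -0.134]
97 [ 76.4017 220.7501] [0.141, 0.065, -0.132]
101 [ 84.8047 218.8256] [0.148, 0.069, -0.131]
```

Emit:
{"method": "carry_out", "body": {"commands": [[0,0,-0.006,0,0,0],[0,0,-0.011,0,0,0],[0,0,-0.016,0,0,0],[0.001,0,-0.02,0,0,0],[0.002,0.001,-0.025,0,0,0],[0.003,0.001,-0.031,0,0,0],[0.005,0.002,-0.037,0,0,0],[0.008,0.004,-0.049,0,0,0],[0.014,0.006,-0.062,0,0,0],[0.014,0.006,-0.062,0,0,0],[0.014,0.006,-0.062,0,0,0]]}}

```text
clock: 9.2
tool_pos: [0.4357, -0.077, 0.1463]
eef_rot: [0.99, 0.139, 0.0, -0.001]
contact_force: [0.2, -0.1, -2.2]
opening: 0.218
```

```bash
python3 - <<'E'
from h import *
s=st(); q=r.snapshot("scene"); c=q["img"][130:270,240:440]; cv2.imwrite("pics/s6.png",cv2.resize(c,None,fx=4,fy=4,interpolation=cv2.INTER_CUBIC))
p=r.snapshot("wrist"); cv2.imwrite("pics/w6.png",p["img"])
E
```

```text
t 9.20 tcp [ 0.4357 -0.077   0.1463] x [0.9615 0.2748 0.0009] z [ 0.0004  0.0019 -1.    ] F [ 0.1773 -0.1146 -2.1529] op 0.218 q [ 0.2019  0.637  -0.2033  2.1882  0.3559  0.3461 -1.5911]
```

View pics/s6.png

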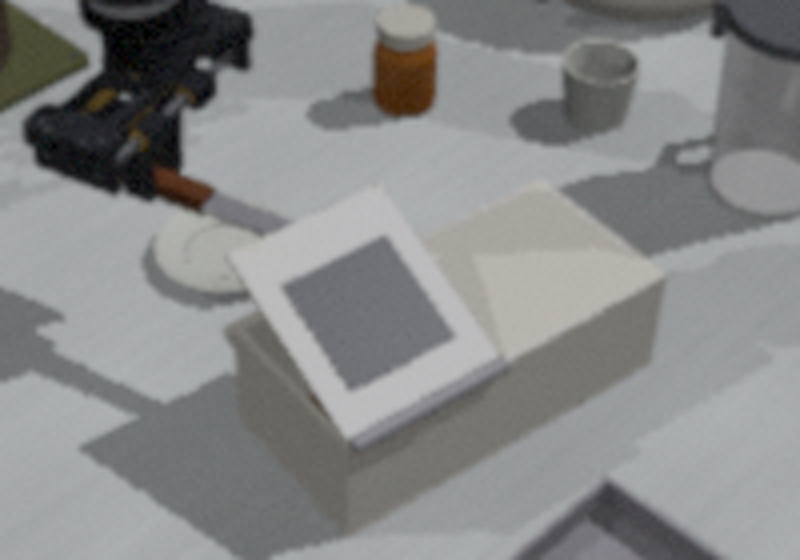

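View pics/w6.png

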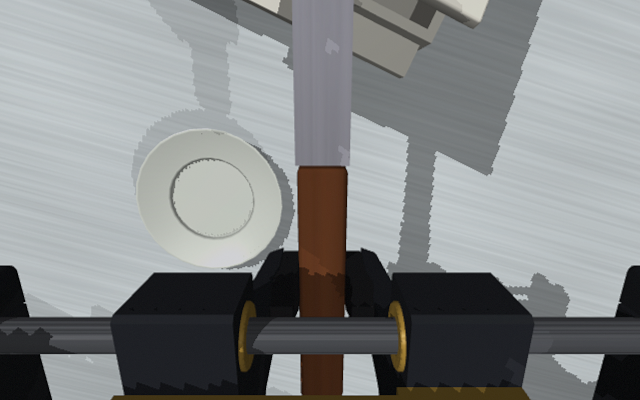

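Emit:
{"method": "carry_out", "body": {"commands": [[0.006,0.003,-0.013,0,0,0],[0.016,0.008,-0.026,0,0,0],[0.026,0.012,-0.038,0,0,0],[0.038,0.018,-0.048,0,0,0],[0.05,0.024,-0.057,0,0,0],[0.063,0.03,-0.064,0,0,0],[0.077,0.036,-0.069,0,0,0],[0.091,0.043,-0.072,0,0,0],[0.105,0.049,-0.073,0,0,0],[0.117,0.055,-0.072,0,0,0],[0.127,0.059,-0.07,0,0,0],[0.134,0.063,-0.069,0,0,0]]}}

```text
clock: 10.5
tool_pos: [0.5815, -0.1005, 0.2138]
eef_rot: [0.99, 0.139, -0.001, -0.001]
contact_force: [0.0, 1.7, -0.3]
opening: 0.22
```

Emit:
{"method": "carry_out", "body": {"commands": [[0.006,0.003,0,0,0,0],[0.012,0.005,0,0,0,0],[0.018,0.008,0,0,0,0],[0.018,0.008,0,0,0,0],[0.018,0.008,0,0,0,0],[0.018,0.008,0,0,0,0]]}}

```text
clock: 11.1
tool_pos: [0.6007, -0.1035, 0.215]
eef_rot: [0.99, 0.139, -0.0, -0.001]
contact_force: [-0.4, 0.3, -1.3]
opening: 0.221
```

```bash
python3 - <<'E'
from h import *
s=st(); q=r.snapshot("scene"); c=q["img"][100:270,240:440]; cv2.imwrite("pics/s7.png",cv2.resize(c,None,fx=3.5,fy=3.5,interpolation=cv2.INTER_CUBIC))
E
```

```text
t 11.10 tcp [ 0.6007 -0.1035  0.215 ] x [ 0.9614  0.2751 -0.0006] z [-0.0012  0.0018 -1.    ] F [-0.3798  0.3109 -1.2889] op 0.221 q [ 0.2674  0.7054 -0.3047  1.6346  0.2612  0.8431 -1.4359]
```

View pics/s7.png

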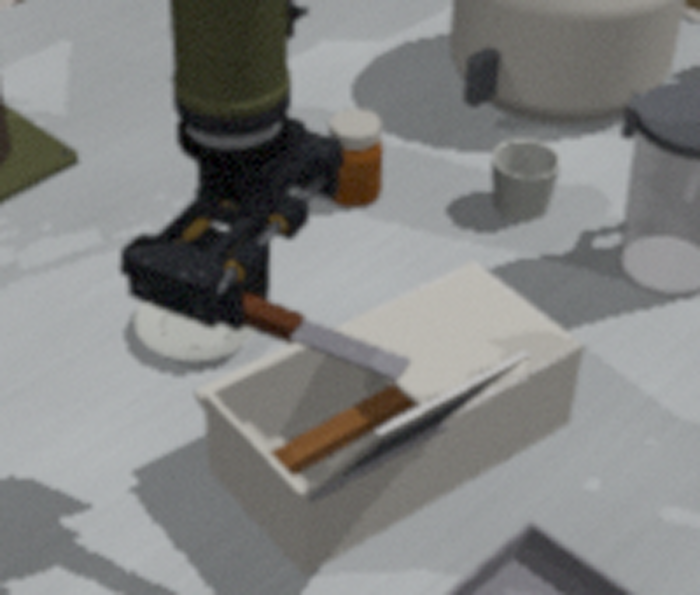

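```bash
python3 - <<'E'
from h import *
s=st(); print(rel([.4034,-.3469,.0040],down(15.97),s))
q=r.snapshot("scene"); c=q["img"][100:270,240:440]; cv2.imwrite("pics/s8.png",cv2.resize(c,None,fx=3.5,fy=3.5,interpolation=cv2.INTER_CUBIC))
E
```

```text
t 11.15 tcp [ 0.6007 -0.1035  0.215 ] x [ 0.9614  0.2751 -0.0006] z [-0.0011  0.0018 -1.    ] F [-0.3976  0.5057 -1.1962] op 0.220 q [ 0.2674  0.7054 -0.3048  1.6346  0.2612  0.8431 -1.436 ]
[-0.2566, 0.1802, 0.2108, -0.12, 0.03, 0.0]
```

View pics/s8.png

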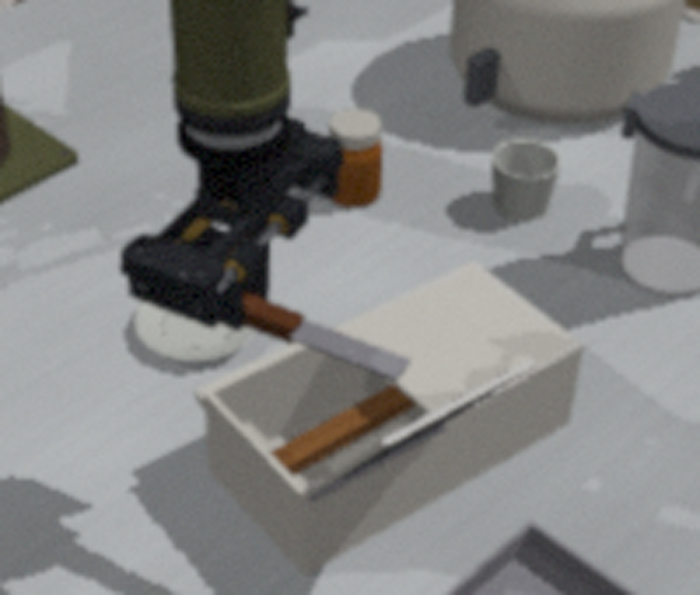

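Emit:
{"method": "carry_out", "body": {"commands": [[-0.035,0.02,0,0,0,0],[-0.075,0.045,0,0,0,0],[-0.115,0.075,0,0,0,0],[-0.155,0.105,0.02,0,0,0],[-0.195,0.135,0.05,0,0,0],[-0.23,0.16,0.085,0,0,0],[-0.25,0.175,0.125,0,0,0],[-0.257,0.18,0.16,0,0,0],[-0.257,0.18,0.19,0,0,0],[-0.257,0.18,0.203,0,0,0],[-0.257,0.18,0.209,0,0,0],[-0.257,0.18,0.211,0,0,0]]}}

```text
clock: 12.4
tool_pos: [0.4045, -0.3465, 0.0041]
eef_rot: [0.99, 0.139, 0.0, -0.001]
contact_force: [0.1, -0.9, -0.9]
opening: 0.216
```

```bash
python3 - <<'E'
from h import *
s=st(); print(rel([.4034,-.3469,.0040],down(15.97),s))
E
```

```text
t 12.40 tcp [ 0.4045 -0.3465  0.0041] x [0.9611 0.2763 0.001 ] z [ 0.0006  0.0016 -1.    ] F [ 0.1195 -0.8603 -0.9012] op 0.216 q [ 0.7041  0.9634 -0.1359  1.9751  0.4908  0.2348 -1.144 ]
[-0.0011, 0.0001, 0.0001, -0.08, -0.06, 0.07]
```

Emit:
{"method": "carry_out", "body": {"commands": [[0,0,0,0,0,0],[0,0,0,0,0,0],[0,0,0,0,0,0],[0,0,0,0,0,0],[0,0,0,0,0,0]], "fingers": 110}}

```text
clock: 12.9
tool_pos: [0.4035, -0.347, 0.004]
eef_rot: [0.99, 0.139, -0.0, -0.001]
contact_force: [-0.4, -0.1, -0.6]
opening: 0.567
```

Emit:
{"method": "carry_out", "body": {"commands": [[0,0,-0.02,0,0,0],[0,0,-0.05,0,0,0],[0,0,-0.1,0,0,0],[0,0,-0.15,0,0,0],[0,0,-0.2,0,0,0],[0,0,-0.23,0,0,0],[0,0,-0.23,0,0,0]]}}

```text
clock: 13.6
tool_pos: [0.4057, -0.3487, 0.2381]
eef_rot: [0.99, 0.139, 0.003, 0.002]
contact_force: [-0.4, -0.8, 0.1]
opening: 0.565
```

```bash
python3 - <<'E'
from h import *
s=st(); q=r.snapshot("scene"); cv2.imwrite("pics/s9.png",q["img"]); t=r.snapshot("top")
cv2.imwrite("pics/t9.png",cv2.resize(t["img"][130:290,220:440],None,fx=3.6,fy=3.6,interpolation=cv2.INTER_CUBIC))
for n,p in [("s",q),("t",t)]:
  for l in ["handle_end","paddle","lid_edge","opening"]:
    for d in r.spot_point(p,l)[:2]: print(n,l,np.round(d["xyz"],3),round(d["p"],2),proj(p,d["xyz"]))
for y in (90-9.02,-99.02):
  pass
w=bw((0,-.08,.28)); print(w,rel(w,down(80.97),s),rel(w,down(-99.03),s))
E
```

```text
t 13.60 tcp [ 0.4057 -0.3487  0.2381] x [0.9616 0.2745 0.0054] z [ 0.0066 -0.0036 -1.    ] F [-0.428  -0.7882  0.0528] op 0.565 q [ 0.8691  0.5873 -0.3945  1.8387  0.3109  0.7687 -0.9827]
s handle_end [ 0.616 -0.099  0.053] 0.95 [[314.8186 233.0808]]
s handle_end [ 0.446 -0.335  0.004] 0.19 [[214.3959 255.4667]]
s paddle [0.634 0.033 0.043] 0.78 [[351.0699 215.8349]]
s paddle [0.496 0.387 0.002] 0.67 [[388.3454 157.4686]]
s lid_edge [0.64  0.055 0.039] 0.61 [[357.2705 214.0709]]
s opening [ 0.624 -0.045  0.095] 0.92 [[330.2168 214.6149]]
t handle_end [ 0.619 -0.098  0.053] 0.66 [[338.41  185.321]]
t paddle [0.631 0.025 0.044] 0.77 [[303.6462 182.5634]]
t paddle [0.644 0.058 0.045] 0.39 [[294.1411 179.0953]]
t lid_edge [ 0.853 -0.088  0.085] 0.67 [[335.1171 117.8771]]
t lid_edge [ 0.665  0.406 -0.   ] 0.66 [[198.7336 175.7483]]
t opening [ 0.628 -0.043  0.096] 0.92 [[322.847  181.2916]]
[ 0.6268 -0.0504  0.28  ] [0.2947, -0.2259, -0.0415, 0.44, -0.1, -65.04] [0.2947, -0.2259, -0.0415, -0.11, -0.5, 114.96]
```

View pics/s9.png

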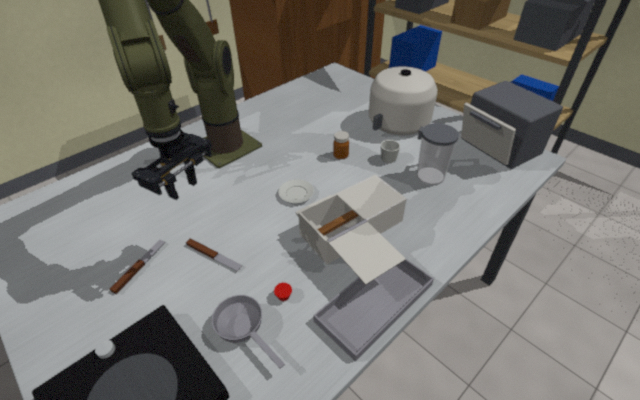

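View pics/t9.png

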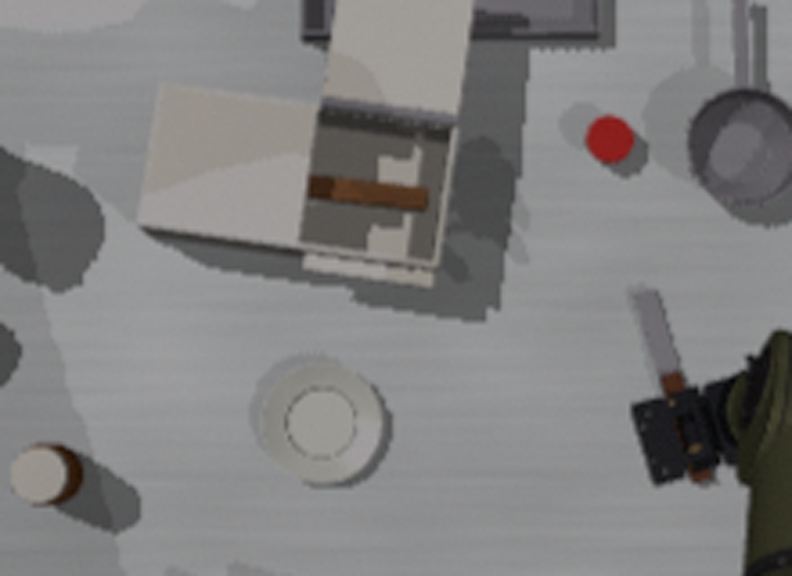

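Emit:
{"method": "carry_out", "body": {"commands": [[0.03,-0.022,-0.02,0,0,-8],[0.07,-0.05,-0.04,0,0,-16],[0.11,-0.08,-0.042,0,0,-24],[0.15,-0.11,-0.042,0,0,-32],[0.19,-0.14,-0.042,0,0,-40],[0.23,-0.17,-0.042,0,0,-48],[0.265,-0.2,-0.042,0,0,-56],[0.285,-0.22,-0.042,0,0,-62],[0.295,-0.226,-0.042,0.3,-0.3,-65],[0.295,-0.226,-0.042,0.3,-0.3,-65],[0.295,-0.226,-0.042,0.3,-0.3,-65]]}}

```text
clock: 15.2
tool_pos: [0.6246, -0.0498, 0.2754]
eef_rot: [0.761, 0.649, -0.003, -0.003]
contact_force: [-0.3, -0.1, -0.1]
opening: 0.567
```

```bash
python3 - <<'E'
from h import *
s=st(); p=r.snapshot("wrist"); cv2.imwrite("pics/w10.png",p["img"])
for l in ["handle_end","paddle","opening"]:
    for d in r.spot_point(p,l)[:2]: print(l,np.round(d["xyz"],3),round(d["p"],2),proj(p,d["xyz"],s))
for b in [(-.065,-.14,.095),(.065,-.14,.095),(-.065,-.01,.095),(.065,-.01,.095),(0,-.11,.042),(-.0016,-.129,.06)]: print(b,proj(p,bw(b),s))
E
```

```text
t 15.20 tcp [ 0.6246 -0.0498  0.2754] x [ 0.1589  0.9873 -0.0008] z [-0.009   0.0006 -1.    ] F [-0.2514 -0.0551 -0.0616] op 0.567 q [ 0.368   0.726  -0.6905  1.4913  0.4887  1.1111 -0.5807]
handle_end [ 0.62  -0.094  0.047] 0.78 [[326.0606 211.164 ]]
paddle [0.633 0.028 0.04 ] 0.72 [[320.3094  96.0399]]
opening [ 0.629 -0.046  0.094] 0.97 [[327.8999 177.3521]]
(-0.065, -0.14, 0.095) [[261.1609 240.8042]]
(0.065, -0.14, 0.095) [[391.6976 240.9994]]
(-0.065, -0.01, 0.095) [[253.6998 105.3027]]
(0.065, -0.01, 0.095) [[399.6553 104.9914]]
(0, -0.11, 0.042) [[326.2081 197.8339]]
(-0.0016, -0.129, 0.06) [[324.7518 219.1471]]
```

View pics/w10.png

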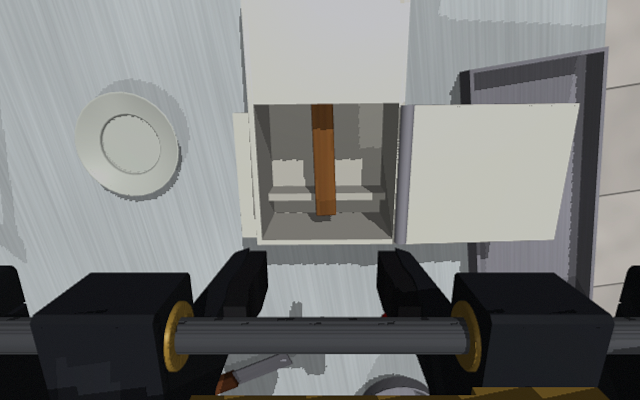

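The wrist view shows the lid lying open and the handle running from its end at about (326,214) to the hood edge at (322,104).

```bash
python3 - <<'E'
from h import *
s=r.get_state(); p=r.snapshot("wrist"); im=p["img"]
hsv=cv2.cvtColor(im,cv2.COLOR_BGR2HSV)
for v in (110,130,150,170,185,200,208,212,215,218):
    row=hsv[v,280:370]; m=np.where((row[:,1]>90))[0]+280
    print(v,m.min() if len(m) else None,m.max() if len(m) else None)
def tobox(w): 
    d=w[:2]-np.array([BX,BY]); c,sn=np.cos(BA),np.sin(BA); return np.array([d[0]*c+d[1]*sn,-d[0]*sn+d[1]*c])
a=back(p,(326,214),.06,s); b=back(p,(322.3,110),.06,s)
print(a,b,tobox(a),tobox(b)); d=b-a; yaw=np.degrees(np.arctan2(d[1],d[0])); print(yaw)
u=d[:2]/np.linalg.norm(d[:2])
for L in (.04,.05):
  g=a[:2]+u*L; print(g,tobox(g)); 
  for z in (.12,.044): print(z,rel([*g,z],down(yaw),s))
E
```

```text
110 311 332
130 312 332
150 313 333
170 314 333
185 315 334
200 316 335
208 316 335
212 316 335
215 None None
218 None None
[ 0.6198 -0.094   0.06  ] [0.6331 0.0136 0.06  ] [-0.0001 -0.1241] [-0.0038 -0.0157]
82.9532559887957
[ 0.6247 -0.0543] [-0.0014 -0.0841]
0.12 [-0.0035, 0.0021, 0.156, -0.46, 0.05, -2.13]
0.044 [-0.0035, 0.0027, 0.232, -0.46, 0.05, -2.13]
[ 0.6259 -0.0443] [-0.0018 -0.0741]
0.12 [0.0064, 0.0017, 0.156, -0.46, 0.05, -2.13]
0.044 [0.0065, 0.0023, 0.232, -0.46, 0.05, -2.13]
```

Emit:
{"method": "carry_out", "body": {"commands": [[0.001,0.002,0.04,-0.4,0,-2.1],[0.0015,0.002,0.085,-0.4,0,-2.1],[0.0015,0.002,0.13,-0.4,0,-2.1],[0.0015,0.0025,0.165,-0.5,0,-2.1],[0.0015,0.0025,0.19,-0.5,0,-2.1],[0.0015,0.0025,0.205,-0.5,0,-2.1],[0.0015,0.0025,0.205,-0.5,0,-2.1]]}}

```text
clock: 16.15
tool_pos: [0.6248, -0.0481, 0.0694]
eef_rot: [0.749, 0.663, -0.001, -0.001]
contact_force: [-0.3, -0.3, 1.0]
opening: 0.57
```

```bash
python3 - <<'E'
from h import *
s=st(); p=r.snapshot("wrist"); cv2.imwrite("pics/w11.png",p["img"])
g=[.6253,-.0493]
print(rel([*g,.045],down(82.9),s))
E
```

```text
t 16.15 tcp [ 0.6248 -0.0481  0.0694] x [ 0.1213  0.9926 -0.0005] z [-0.0024 -0.0003 -1.    ] F [-0.3027 -0.3343  0.9833] op 0.570 q [ 0.2973  0.9682 -0.5493  1.6629  0.7089  0.7221 -0.7312]
[-0.0011, 0.0007, 0.0244, -0.14, 0.03, 0.14]
```

View pics/w11.png

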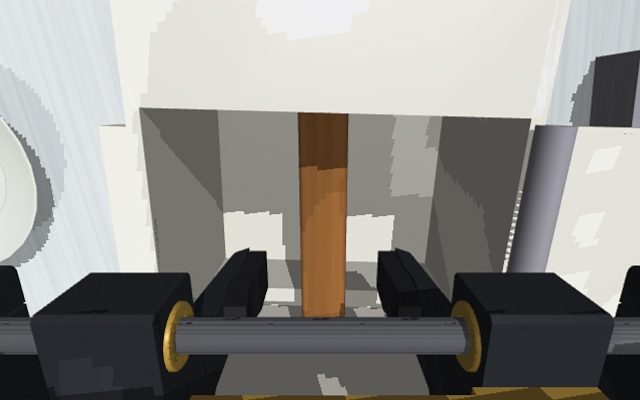

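Handle is centred between the fingers and aligned. I go down the rest and grip.

Emit:
{"method": "carry_out", "body": {"commands": [[-0.001,0.0005,0.012,0,0,0],[-0.001,0.0005,0.02,0,0,0],[-0.001,0.0005,0.024,0,0,0],[-0.001,0.0005,0.024,0,0,0]]}}

```text
clock: 16.6
tool_pos: [0.6262, -0.0487, 0.0466]
eef_rot: [0.749, 0.663, 0.0, 0.0]
contact_force: [-0.1, -0.2, -0.9]
opening: 0.57
```

Emit:
{"method": "carry_out", "body": {"commands": [[0,0,0,0,0,0],[0,0,0,0,0,0],[0,0,0,0,0,0],[0,0,0,0,0,0],[0,0,0,0,0,0],[0,0,0,0,0,0],[0,0,0,0,0,0]], "fingers": 255, "grip_force": 60}}

```text
clock: 17.3
tool_pos: [0.6266, -0.0486, 0.0473]
eef_rot: [0.749, 0.663, 0.0, 0.0]
contact_force: [-1.2, 0.5, 2.2]
opening: 0.237
```

```bash
python3 - <<'E'
from h import *
s=st()
R0=R.from_quat(s["eef_rot"]); gz=s["tool_pos"][2]
# paddle in tool frame: blade end at tool x=+0.205, center axis tool z = gz-.051 -> offset
offz=gz-0.051
bl=0.205  # TCP x to blade end along paddle
piv=bl-0.101
print("offz",offz)
for th,zc in [(0,.051),(4,.0525),(8,.054),(12,.056),(16,.0575),(20,.059),(23,.060)]:
    a=np.radians(th)
    # pivot fixed horizontally; x (along paddle horizontal), z up
    X=piv-piv*np.cos(a)+(-np.sin(a))*(-offz)*-1*-1
    up=(zc-.051)+piv*np.sin(a)
    # tcp offset perpendicular (tcp is below axis by -offz): tcp = axispoint - n*(-offz), n=(sin,cos)
    X=piv-piv*np.cos(a)+offz*np.sin(a); Z=up+offz*np.cos(a)-offz
    print(th,np.round([X,-Z],4))
    last=(X,Z)
a=np.radians(23)
for L in (.03,.06,.09,.12,.15,.165): print("slide",L,np.round([-L*np.cos(a),-L*np.sin(a)],4), "from last", np.round([last[0]-L*np.cos(a),-(last[1]+L*np.sin(a))],4))
E
```

```text
t 17.30 tcp [ 0.6266 -0.0486  0.0473] x [0.1206 0.9927 0.0002] z [ 0.0012  0.0001 -1.    ] F [-1.202   0.5432  2.2251] op 0.237 q [ 0.287   0.999  -0.5279  1.6657  0.7347  0.6839 -0.7499]
offz -0.00373889640152876
0 [ 0. -0.]
4 [-0.     -0.0088]
8 [ 0.0005 -0.0175]
12 [ 0.0015 -0.0267]
16 [ 0.003  -0.0353]
20 [ 0.005  -0.0438]
23 [ 0.0068 -0.0499]
slide 0.03 [-0.0276 -0.0117] from last [-0.0208 -0.0617]
slide 0.06 [-0.0552 -0.0234] from last [-0.0484 -0.0734]
slide 0.09 [-0.0828 -0.0352] from last [-0.076  -0.0851]
slide 0.12 [-0.1105 -0.0469] from last [-0.1037 -0.0968]
slide 0.15 [-0.1381 -0.0586] from last [-0.1313 -0.1085]
slide 0.165 [-0.1519 -0.0645] from last [-0.1451 -0.1144]
```

Emit:
{"method": "carry_out", "body": {"commands": [[0,0,-0.0045,0,-2,0],[0,0,-0.009,0,-4,0],[0,0,-0.013,0,-6,0],[0.0005,0,-0.0175,0,-8,0],[0.001,0,-0.022,0,-10,0],[0.0015,0,-0.0267,0,-12,0],[0.002,0,-0.031,0,-14,0],[0.003,0,-0.0353,0,-16,0],[0.004,0,-0.0395,0,-18,0],[0.005,0,-0.044,0,-20,0],[0.007,0,-0.05,0,-23,0],[0.007,0,-0.05,0,-23,0]]}}

```text
clock: 18.5
tool_pos: [0.6279, -0.0383, 0.0971]
eef_rot: [0.732, 0.651, -0.148, 0.132]
contact_force: [0.0, 0.2, -1.6]
opening: 0.244
```

```bash
python3 - <<'E'
from h import *
s=st(); p=r.snapshot("wrist"); cv2.imwrite("pics/w12.png",p["img"])
q=r.snapshot("scene"); cv2.imwrite("pics/s12.png",cv2.resize(q["img"][120:290,230:440],None,fx=3.5,fy=3.5,interpolation=cv2.INTER_CUBIC))
print(s["moment"])
E
```

```text
t 18.50 tcp [ 0.6279 -0.0383  0.0971] x [ 0.1082  0.9147 -0.3894] z [-0.0443 -0.3869 -0.9211] F [ 0.0414  0.2358 -1.6021] op 0.244 q [-0.0326  0.9484 -0.3291  1.6007  0.8106  0.9649 -0.9591]
[ 0.3582 -0.0811  0.0116]
```

View pics/w12.png

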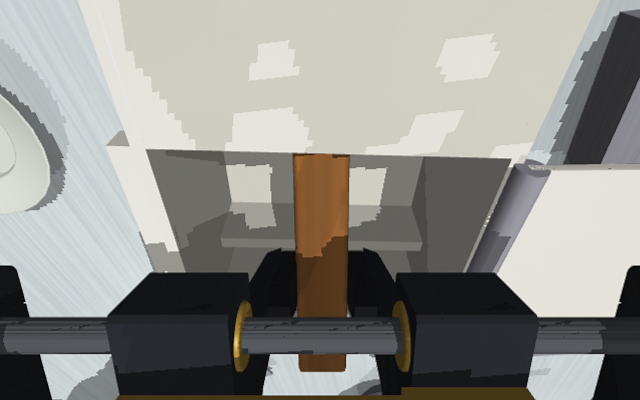

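View pics/s12.png

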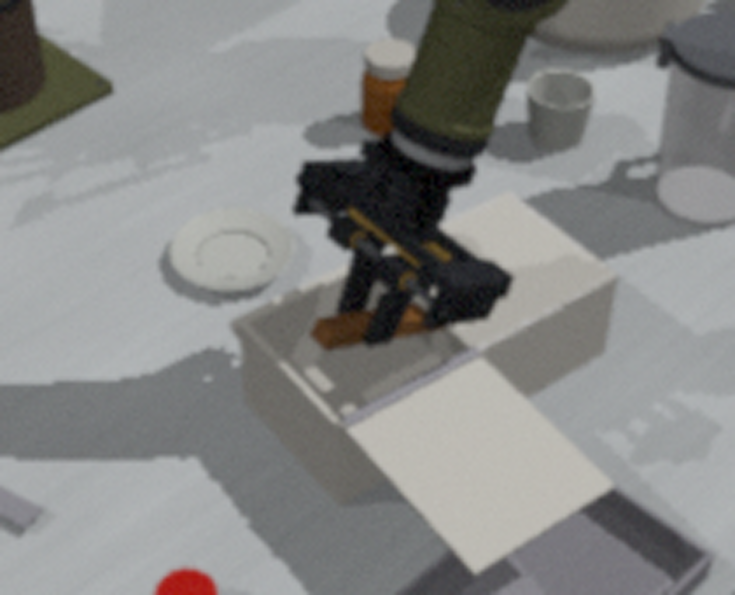

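Emit:
{"method": "carry_out", "body": {"commands": [[-0.01,0,0,0,0,0],[-0.025,0,0,0,0,0],[-0.04,0,0,0,0,0],[-0.055,0,0,0,0,0],[-0.07,0,0,0,0,0],[-0.08,0,0,0,0,0],[-0.08,0,0,0,0,0]]}}

```text
clock: 19.3
tool_pos: [0.6182, -0.1175, 0.1291]
eef_rot: [0.735, 0.648, -0.149, 0.133]
contact_force: [-0.3, 0.0, -1.3]
opening: 0.244
```

```bash
python3 - <<'E'
from h import *
s=st()
q=r.snapshot("scene"); cv2.imwrite("pics/s13.png",cv2.resize(q["img"][120:290,230:440],None,fx=3.5,fy=3.5,interpolation=cv2.INTER_CUBIC))
E
```

```text
t 19.30 tcp [ 0.6182 -0.1175  0.1291] x [ 0.1146  0.9129 -0.3918] z [-0.0468 -0.389  -0.92  ] F [-0.2759  0.0341 -1.3215] op 0.244 q [ 0.0892  0.8865 -0.3262  1.6388  0.8241  0.9502 -0.8584]
```

View pics/s13.png

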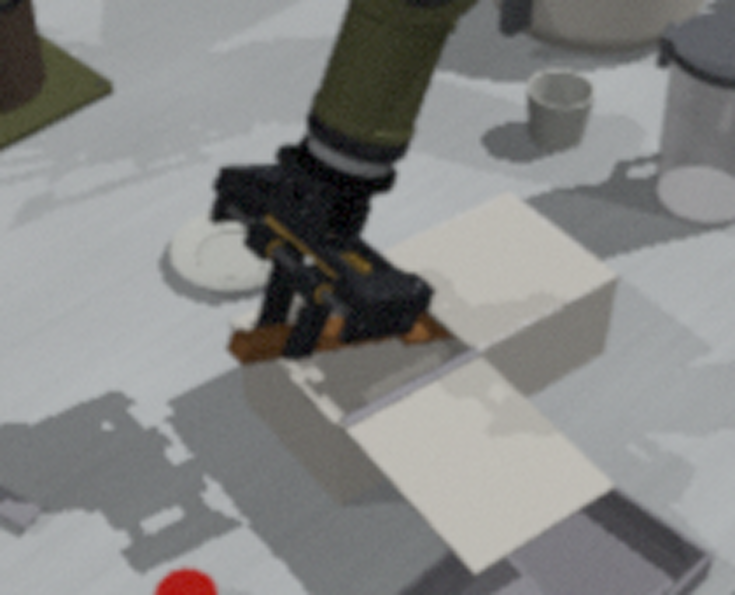

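Emit:
{"method": "carry_out", "body": {"commands": [[-0.012,0,0,0,0,0],[-0.027,0,0,0,0,0],[-0.042,0,0,0,0,0],[-0.057,0,0,0,0,0],[-0.072,0,0,0,0,0],[-0.085,0,0,0,0,0],[-0.095,0,0,0,0,0],[-0.095,0,0,0,0,0]]}}

```text
clock: 20.15
tool_pos: [0.6075, -0.204, 0.1661]
eef_rot: [0.735, 0.648, -0.149, 0.133]
contact_force: [0.0, -0.4, -0.9]
opening: 0.242
```

```bash
python3 - <<'E'
from h import *
s=st()
p=r.snapshot("wrist"); cv2.imwrite("pics/w14.png",p["img"])
for d in r.spot_point(p,"blade_end")[:2]: print(d["xyz"],d["p"],proj(p,d["xyz"],s))
W=R.from_quat(s["eef_rot"]); e=s["tool_pos"]+W.apply([.205,0,-.0037]); print("exp",e,proj(p,e,s))
print(rel(s["tool_pos"]+[0,0,.2],W,s))
E
```

```text
t 20.15 tcp [ 0.6075 -0.204   0.1661] x [ 0.1144  0.9129 -0.3918] z [-0.0468 -0.389  -0.9201] F [ 0.0346 -0.3915 -0.8788] op 0.242 q [ 0.2314  0.8281 -0.3322  1.639   0.8262  0.9513 -0.7093]
exp [ 0.6311 -0.0154  0.0892] [[ 323.4512 -389.6884]]
[-0.0784, 0.0004, -0.184, 0.0, 0.0, 0.0]
```

View pics/w14.png

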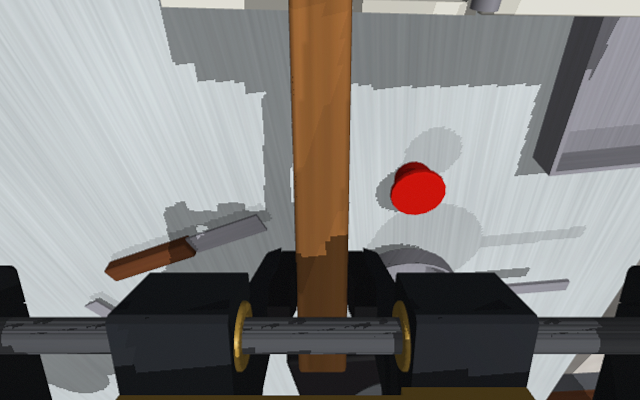

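Emit:
{"method": "carry_out", "body": {"commands": [[-0.006,0,-0.015,0,0,0],[-0.015,0,-0.035,0,0,0],[-0.026,0,-0.06,0,0,0],[-0.038,0,-0.09,0,0,0],[-0.05,0,-0.12,0,0,0],[-0.063,0,-0.148,0,0,0],[-0.072,0,-0.17,0,0,0],[-0.078,0,-0.184,0,0,0],[-0.078,0,-0.184,0,0,0],[-0.078,0,-0.184,0,0,0],[-0.078,0,-0.184,0,0,0]]}}

```text
clock: 21.35
tool_pos: [0.6071, -0.2011, 0.3641]
eef_rot: [0.733, 0.65, -0.15, 0.132]
contact_force: [0.1, -0.2, -2.5]
opening: 0.24
```

```bash
python3 - <<'E'
from h import *
s=st()
W=R.from_quat(s["eef_rot"]); e=s["tool_pos"]+W.apply([.205,0,-.0037]); 
q=r.snapshot("scene"); im=q["img"].copy(); cv2.imwrite("pics/s15.png",im)
print("exp",e,proj(q,e), s["moment"],s["qd"])
for l in ["blade_end","handle_end","lid_edge","knife","jar","stopper","saucer","strainer"]:
  for d in r.spot_point(q,l)[:1]: print(l,np.round(d["xyz"],3),round(d["p"],2),proj(q,d["xyz"]))
E
```

```text
t 21.35 tcp [ 0.6071 -0.2011  0.3641] x [ 0.1098  0.9141 -0.3904] z [-0.0482 -0.3874 -0.9206] F [ 0.0804 -0.1902 -2.5138] op 0.240 q [ 0.2667  0.6158 -0.4099  1.4139  0.6498  1.3095 -0.428 ]
exp [ 0.6298 -0.0123  0.2875] [[341.6518 155.6305]] [ 0.381  -0.12    0.0279] [ 0.0006  0.0062  0.0037 -0.0005 -0.0001 -0.0002 -0.0002]
blade_end [ 0.626 -0.008  0.288] 0.92 [[341.5483 153.9723]]
handle_end [ 0.602 -0.244  0.386] 0.92 [[256.9761 158.1304]]
lid_edge [ 0.849 -0.083  0.088] 0.78 [[383.6292 270.1341]]
knife [ 0.323 -0.496  0.003] 0.71 [[142.2893 262.2928]]
jar [ 0.674 -0.41  -0.003] 0.24 [[239.3277 326.2764]]
stopper [ 0.68  -0.273  0.005] 0.62 [[283.322  293.0045]]
saucer [0.401 0.01  0.001] 0.81 [[295.0016 192.7297]]
strainer [ 0.674 -0.406 -0.003] 0.69 [[240.602  325.2259]]
```

View pics/s15.png

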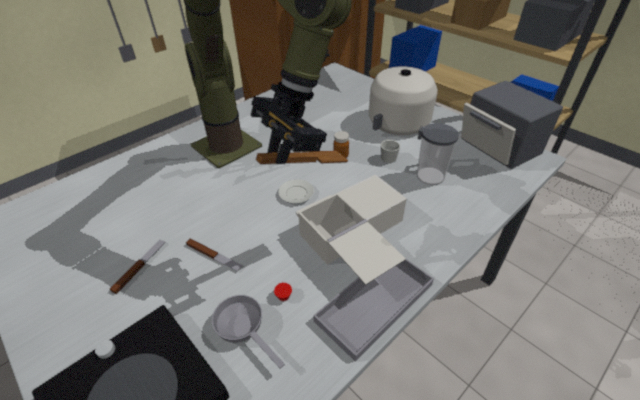

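The paddle is held well clear of the box: its lowest end is at about z = 0.28 m. The lid is open, the knife is at (213,254) on the counter, and the bystanders have not moved. I let it settle and then hand in.

Emit:
{"method": "carry_out", "body": {"commands": [[0,0,0,0,0,0],[0,0,0,0,0,0],[0,0,0,0,0,0],[0,0,0,0,0,0],[0,0,0,0,0,0],[0,0,0,0,0,0]]}}

```text
clock: 22.4
tool_pos: [0.6076, -0.2015, 0.3652]
eef_rot: [0.734, 0.65, -0.149, 0.132]
contact_force: [-0.2, -0.8, -1.2]
opening: 0.244
```

```bash
python3 - <<'E'
from h import *
s=st(); q=r.snapshot("scene")
for l in ["blade_end","handle_end","lid_edge"]:
  for d in r.spot_point(q,l)[:1]: print(l,np.round(d["xyz"],3),round(d["p"],2))
print(r.finish_job())
E
```

```text
t 22.40 tcp [ 0.6076 -0.2015  0.3652] x [ 0.1115  0.9138 -0.3905] z [-0.0463 -0.3877 -0.9206] F [-0.1714 -0.7648 -1.1757] op 0.244 q [ 0.2671  0.615  -0.4099  1.4121  0.6499  1.3097 -0.428 ]
blade_end [ 0.629 -0.01   0.288] 0.62
handle_end [ 0.601 -0.243  0.39 ] 0.72
lid_edge [ 0.851 -0.082  0.092] 0.84
the job is handed in; nothing more can be done
None
```

The job is done and handed in at about 22.4 s of the 64 s allowed; `r.finish_job()` gives no verdict.

- **Lid:** I took the left of the two look-alike knives, pried the lid up with its blade and pushed it right over. It lies fully open, with its free edge at about x = 0.85, z = 0.09 m.
- **Knife:** I laid it back on the counter at its original spot.
- **Paddle:** I gripped it by the handle at 60 N, tilted it about 23°, slid it out from under the hood and lifted it. The gripper is still holding it.

**Last checks:**
- **Height:** The paddle's lowest end is at about z = 0.288 m; the 5 cm requirement puts the limit at 0.145 m. Two readings 1 s apart agreed, so it showed no slip.
- **Forces:** The measured forces stayed at a few newtons each time I read them.
- **Other things on the counter:** In the last picture all of them stand where they did at the start.
- **Disagreements:** In the last check the network's "knife" report pointed at the other knife, and its "jar" report fell on the strainer at low confidence. I confirmed both by eye in the picture. No check failed.

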